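# Hold the grinder lid half turned

## Task

This counter grinder starts by itself the moment its lid clicks locked. First take the brush off the grinder's mouth and lay it flat in the wooden tray, then put the lid on with its pins fully down the two slots, twist it clockwise half way to the lock, staying well short of the click, and hold it there ready for the customer's nod: finish while still gripping the lid, which the grinder's spring would otherwise turn back. Leave the other goods on the counter standing where they are.

Things in the scene. Friction and masses are not known exactly. Their poses are not given: they have to be found in the camera images.
- mouth (a point): Centre of the grinder's mouth, in the plane of its level rim 135 mm above the counter; z up. Round steel grinder 104 mm across on a black foot 128 mm across bolted to the counter. Its rim is an aluminium bayonet collar: outer radius 51 mm, bore radius 34.5 mm, inner ledge 8 mm thick, cut by two entry slots on the +x and -x sides (see slot).
- slot (a point): Middle of one entry slot at the rim's top, 39 mm from the mouth's centre along the mouth's +x; the other is opposite at -x. Each is 16 mm wide, reaches out to radius 43 mm and has a narrow black mark. Pins that have gone down the slots turn only CLOCKWISE from above (negative yaw) under the ledges; anticlockwise the track is closed.
- lock_mark (a point): Wide black mark on the rim where a pin stands when locked: 70 degrees (1.22 rad) clockwise of the slot, 47 mm from the mouth's centre (another is opposite). Half way to it is 35 degrees (0.61 rad) of lid turn from the slot.
- switch_ring (a joint): Sprung ring below the ledges that the lid's pins carry round, rad, 0 at rest, growing clockwise. The lid turns about 8 degrees freely, then moves the ring with it. It pushes back with 0.14 N m at first, 0.21 N m at half way, so a lid let go there turns back.
- catch (a joint): One of two opposite spring catches in the collar, in m: 0 at rest. From about 51 degrees of lid turn a pin rides on it and pushes it outward, most (3 to 5 mm, one catch often more than the other) at about 61 degrees; at about 68 degrees it snaps back behind the pin with a click and the lid is locked.
- catch_far (a joint): The opposite catch, just the same, pushed by the other pin.
- lid_center (a point): Centre of the loose bayonet lid, on its axis, 30 mm above its underside; z up, x along its pins and its grip bar; half a turn makes no difference. It starts upright on the counter on its spigot. 61 mm tall in all, about 0.16 kg. Fully home, its flange rests on the rim and this point is 8 mm above the mouth point.
- lid_grip (a point): Middle of the lid's upright grip bar, 15.5 mm above lid_center. Black bar 64 mm long (x), 14 mm thick (y), 31 mm tall, rising from the top of the black flange, which is 92 mm across and 8 mm thick (top of the flange level with lid_center, underside 8 mm below it).
- lid_pin (a point): Outer end of one of the lid's two steel pins, 39.5 mm from its axis along the lid's +x (the other along -x), 22 mm below lid_center; pins round-ended, 8 mm thick. They stick out of a steel spigot 64 mm across and 22 mm tall under the flange, whose foot tapers to 54 mm at the bottom. White ticks on the flange's top show the pins.
- brush_center (a point): Centre of the grinder brush lying flat across the mouth, half way up its 16 mm thickness; z up. Wooden handle, steel ferrule, black bristles, all rigid; 147 mm long along x (70 mm to the handle end at -x, 77 mm to the bristle tips at +x), handle 18 mm wide along y. About 0.045 kg. Its underside starts at the rim's height.
- tray_floor (a point): Centre of the inner floor of the low open wooden tray fixed on the counter, 7 mm above the counter; tray 230 mm long along x, 140 mm wide along y, 28 mm tall, walls 7 mm thick (inside 216 x 126 mm). It stands on one side of the grinder and the lid on the other; which is which changes.
- honey_jar: Bystander: squat jar of amber honey, 68 mm across, 85 mm tall, standing on the counter. Origin at the centre of its underside.
- jam_jar: Bystander: small clear glass jam jar, 60 mm across, 75 mm tall, standing on the counter. Origin at the centre of its underside.
- sauce_bottle: Bystander: brown sauce bottle, 52 mm across, 165 mm tall, standing on the counter. Origin at the centre of its underside.
- syrup_bottle: Bystander: green syrup bottle, 56 mm across, 150 mm tall, standing on the counter. Origin at the centre of its underside.
- pepper_mill: Bystander: turned dark wooden pepper mill, 54 mm across, 140 mm tall, standing on the counter. Origin at the centre of its underside.
- cup: Bystander: white tasting mug, 72 mm across, 75 mm tall, standing on the counter. Origin at the centre of its underside.
- coaster_stack: Bystander: round stack of cork coasters, 90 mm across, 22 mm tall, standing on the counter. Origin at the centre of its underside.
There are look-alikes about, which are no part of the job. Leave any purple look-alike of the part that bears mouth alone. What is shaped like the part that bears brush_center but blue is not meant.

How it is judged (in metres and radians):
On the way, in this order (a step that is already met when the one before it is completed fails the run):
1. the brush lies flat in the tray, let go (x of brush_center in the frame of tray_floor between -0.045 and 0.045 m and y of brush_center in the frame of tray_floor between -0.055 and 0.055 m and z of brush_center in the frame of tray_floor below 0.018 m and angle between brush_center's own z axis and vertical below 0.15 rad and linear speed of brush below 0.03 m/s and contact force between the fingers and brush below 0.1 N), for 0.2 s.
2. the lid is down in the grinder's mouth with its pins below the ledges (horizontal distance between lid_center and mouth below 0.0045 m and z of lid_center in the frame of mouth below 0.0115 m and angle between lid_center's own z axis and vertical below 0.09 rad), for 0.1 s.
At the end, for the whole second after the job is handed in: Lid down in the mouth (centred within 4.5 mm, centre under 11.5 mm above the rim, tilt under 0.09 rad), turned 0.38 to 0.84 rad clockwise, still, gripped with over 3 N, catches pushed under 1 mm; brush let go, flat and still on the tray floor within 45 mm along and 55 mm across of its centre (all of step 1 and all of step 2 and angle between the x axis of lid_center and the x axis of mouth, either way round between 0.38 and 0.84 rad and value of joint each of catch, catch_far below 0.001 m and contact force between the fingers and lid above 3 N and angular speed of lid below 0.1 rad/s and linear speed of lid below 0.02 m/s); the arm keeps its last pose, push and grip.
It fails at once if the lid is turned into its catches (pushed by over 1.5 mm) or the ring past 0.92 rad: it clicks and the grinder starts (value of joint any of catch, catch_far above 0.0015 m or value of joint switch_ring above 0.92 rad).
It fails at once if another thing on the counter is pushed more than 30 mm or knocked over (distance of any of honey_jar, jam_jar, sauce_bottle, syrup_bottle, pepper_mill, cup, coaster_stack from where it was at the start of the episode above 0.03 m or angle between any of honey_jar, jam_jar, sauce_bottle, syrup_bottle, pepper_mill, cup, coaster_stack's own z axis and vertical above 0.5 rad).
It also fails if it takes over 72 s, if anything falls off the work surface, if the arm or the gripper's body presses on something with over 40 N, if the wrist force passes 120 N, or if a joint passes its speed limit or range.

## Robot

A 6-joint arm with a two-finger parallel gripper is mounted at the origin on the work surface. World frame = base frame: x ahead of the robot, y to its left, z up, the work surface at z = 0. Lengths are in mm, angles in rad, forces in N, time in s.
With the tool pointing down it reaches from about 300 to 775 mm from the base axis. Payload 14.6 kg.
Tool frame: the origin (TCP) lies at the very end of the fingers, on their centre line; the grasp point (between the pads) lies 19 mm behind it (grip_point_offset is the distance from the TCP to the grasp point, in mm); z points along the fingers, y is the line along which they close (so a half turn about z gives the same grasp; the last joint's range is limited). The gripper opens to 94 mm and grips with 3 to 60 N. Pads are 16 mm wide; open, the fingers measure 119 mm over their backs; the gripper's body (75 mm by 177 mm) begins 78 mm behind the grasp point.
Start: joints at [1.101, 0.3, 1.521, -0, 1.321, -0.067], TCP at [215.594, 505.973, 205.446] pointing down, gripper open.
Joint ranges: [-3.03, 3.03], [-0.79, 2.21], [0.23, 2.52], [-1.04, 4.18], [0, 3.07], [-2.55, 2.55]. Speed limits (rad/s): [2.22, 2.22, 2.57, 3.14, 3.14, 3.14].

## Interface

Orientations are given as [roll, pitch, yaw] about the fixed x, y, z axes, in that order (R = Rz(yaw) Ry(pitch) Rx(roll)).
In Python, from cell import read_state, camera, camera_info, sign_off, grip_point_offset gives the robot as it stands.
- The arm moves only by the shell command python3 -m handwheel 'ROWS' [FORCE]. ROWS is text: rows parted by semicolons, each of 5 numbers parted by spaces: the shift along the world's x, y, z in units of 40 mm (1.0 is 40 mm), then the turn about the world's z in units of 5 degrees (1.0 is 5 degrees), then the closure, from 0 (fully open) to 1 (shut). In form: dx dy dz yaw gripper; .... A call has 1 to 12 rows; each row shifts and turns the commanded pose from where the row before left it; what a row does not reach is not made up. A row lasts 1/12 s, in which the tool goes at most 41.7 mm and 7.16 degrees, less where a joint would pass 70% of its speed; a pose out of reach is approached as far as the arm can. A call is refused whole if a number of a shift passes 1 or a number of a turn 1, either way. A call with a gripper value outside its range is refused whole. The fingers move at their own pace and stop on an object; FORCE is the grip in N (left out, the last holds). Time passes only in rows, so rows that do not move let the fingers close. It gives the time, the measured TCP pose, the force, the opening and the grip force at its end, in the units of the state.
- read_state(): the state, without advancing time (a new reading comes with each control period).
- camera(name): name is "side" or "top" or "wrist"; returns (picture, depth): 400x640x3 uint8, red, green, blue; 400x640 float32, mm along the optical axis (not along the pixel's ray), 0 where there is no reading.
- camera_info(name): a dict with "intrinsics" (3x3 intrinsics, pixels), "world_from_camera" (4x4, takes a point from camera to world coordinates). Camera axes: x right, y down, z forward; pixel columns grow to the right and rows downward; lengths in mm; the calibration is good to about 2 mm. A picture is of the moment at which its call begins: read the wrist's pose just before it. camera_info takes no time and is no camera call; for the wrist camera it gives the pose at the moment of the call.
- sign_off(): hands the job in; it is judged then, once.
The state is a dict: "clock": time; "joints": joint angles; "qd": joint speeds; "effort": joint torques, N m; "eef_pos": TCP position; "eef_rot": TCP orientation; "wrist_force": force on the tool from outside, world axes, zero at the start; "moment": the same for the moment, N m; "finger_gap": finger opening in mm; "finger_force": force on a finger pad.
Only numpy, scipy, OpenCV 4.12 (cv2) and the standard library are available. Lean on these libraries where they do the work, as an engineer would, in place of code of your own. Each camera call takes 0.05 s, during which the arm holds its last target. There are 200 camera calls.

## Working session

There is one attempt and no reset: what is moved stays moved. The work goes in short steps, Python scripts to look and compute and a shell command to move; the robot and the scene stay as the last step left them, time stands still between calls to the robot, and variables do not carry over. Pictures are saved under pics/ and viewed, at most 11 in all, crops included, and the job is handed in when it is done.

```bash
ls; mkdir -p pics; cat > h.py <<'E'
import numpy as np, cv2
from cell import *
def cloud(name):
    i=camera_info(name); im,d=camera(name); K=np.array(i["intrinsics"]);T=np.array(i["world_from_camera"])
    v,u=np.mgrid[0:400,0:640]; p=np.stack([(u-K[0,2])/K[0,0]*d,(v-K[1,2])/K[1,1]*d,d],-1)
    return im,d,p@T[:3,:3].T+T[:3,3]
def save(n,im,f=1): cv2.imwrite(n,cv2.resize(im[...,::-1],None,fx=f,fy=f,interpolation=cv2.INTER_CUBIC))
E
python3 - <<'E'
from h import *
im,d,P=cloud("top"); save("pics/top0.png",im,1.25); np.savez("top0.npz",im=im,d=d,P=P)
im,d,P=cloud("side"); save("pics/side0.png",im,1.25); np.savez("side0.npz",im=im,d=d,P=P)
print(camera_info("top")); s=read_state(); print(s, grip_point_offset)
E
```

```text
pics
{'intrinsics': array([[513.79718743,   0.        , 316.73993867],
       [  0.        , 513.79718743, 208.39569541],
       [  0.        ,   0.        ,   1.        ]]), 'world_from_camera': array([[-2.71274822e-02, -9.82355164e-01,  1.85047108e-01,
         2.12241745e+02],
       [-9.99604385e-01,  2.52823774e-02, -1.23237601e-02,
         1.44332285e+01],
       [ 7.42787857e-03, -1.85308213e-01, -9.82652376e-01,
         1.62878892e+03],
       [ 0.00000000e+00,  0.00000000e+00,  0.00000000e+00,
         1.00000000e+00]])}
{'clock': 0.1, 'joints': array([ 1.10143771e+00,  3.00420453e-01,  1.52150044e+00, -2.62409407e-05,
        1.32066857e+00, -6.65668378e-02]), 'qd': array([-4.83079981e-05, -1.87858992e-03, -8.73801795e-04,  4.14733374e-04,
        1.05626271e-04, -1.41156894e-03]), 'effort': array([ 1.27718191e-03, -5.32638788e+01, -3.53290486e+01,  7.09348032e-02,
        2.35231215e-02, -9.59493877e-05]), 'eef_pos': array([215.48587196, 505.78991915, 204.94821715]), 'eef_rot': array([-3.14059637e+00, -4.09434508e-05,  2.73880736e+00]), 'wrist_force': array([ 0.34341138, -0.40755885, -0.56578817]), 'moment': array([ 0.0199806 , -0.0231955 ,  0.01207044]), 'finger_force': 0.0, 'finger_gap': 93.9618927552444} 18.8
```

View pics/top0.png

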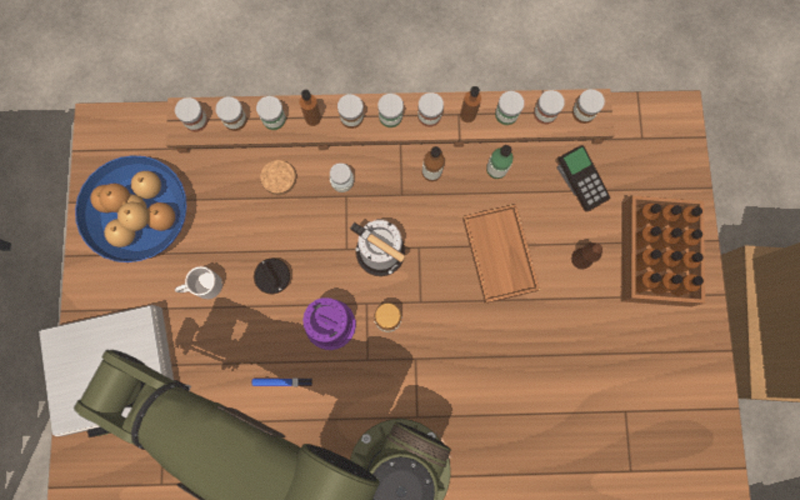

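View pics/side0.png

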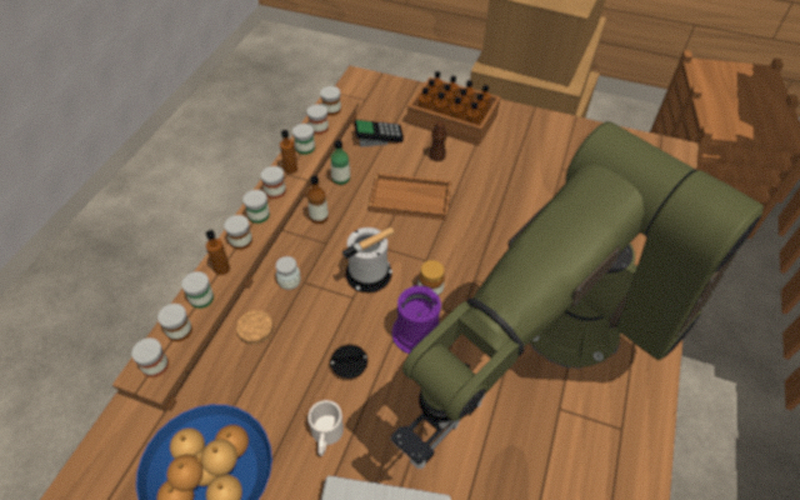

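The top picture (800x500) shows the steel grinder with the wooden brush across it at (380,243), the lid at (272,275), the tray at (500,252) and the honey jar at (388,315). The look-alikes are the purple grinder at (329,322) and the blue brush at (282,382). The steel grinder and the wooden brush fit the description by colour, and I'll confirm them in a crop while measuring.

```bash
cat > m.py <<'E'
from h import *
z=np.load("top0.npz"); im,d,P=z["im"],z["d"],z["P"]
save("pics/crop0.png",im[160:260,190:340],5)
def at(u,v): return P[int(v/1.25),int(u/1.25)].round(1)
for n,u,v in [("lid",272,275),("cup",203,280),("honey",388,313),("purple",329,322),("tray",500,252),("table",440,300),("jam",341,172),("sauce",433,155),("coaster",278,177),("blue",270,382),("mill",585,250),("syrup",502,155)]: print(n,at(u,v))
v,u=np.mgrid[0:400,0:640]
hsv=cv2.cvtColor(im,cv2.COLOR_RGB2HSV)
def rng(box,zl,zh): 
    a,b,c,e=[int(k/1.25) for k in box]; return (u>a)&(u<b)&(v>c)&(v<e)&(P[...,2]>zl)&(P[...,2]<zh)
g=(340,420,210,290)
m=rng(g,141,175); q=P[m]; r=cv2.minAreaRect(q[:,:2].astype(np.float32)); print("brush",m.sum(),q.mean(0),r, np.percentile(q[:,2],[5,50,95]))
m=rng(g,125,140)&(hsv[...,1]<60); q=P[m]; print("rim",m.sum(),cv2.minEnclosingCircle(q[:,:2].astype(np.float32)),np.median(q[:,2]))
l=(245,300,250,300)
m=rng(l,20,45);q=P[m]; print("flange",m.sum(),cv2.minEnclosingCircle(q[:,:2].astype(np.float32)),np.median(q[:,2]))
m=rng(l,48,75);q=P[m]; print("bar",m.sum(),cv2.minAreaRect(q[:,:2].astype(np.float32)),np.median(q[:,2]))
m=rng((455,545,195,310),15,45);q=P[m]; print("traywall",m.sum(),cv2.minAreaRect(q[:,:2].astype(np.float32)),np.median(q[:,2]))
E
python3 m.py
```

```text
lid [478.9 303.6  61.3]
cup [480.1 489.1   4.6]
honey [376.5  18.8  80.3]
purple [358.  159.7  92.1]
tray [ 536.6 -276.5   -1.3]
table [ 413.6 -115.8   -1.2]
jam [740.1 130.5  68.4]
sauce [743.1 -98.6 163.7]
coaster [745.7 296.6  23.3]
blue [221.2 312.7  15.7]
mill [ 513.8 -465.   102.3]
syrup [ 750.2 -269.4  132.8]
brush 323 [537.35029145  40.26754031 149.1886255 ] ((544.3018188476562, 36.607051849365234), (142.1544647216797, 71.37388610839844), 71.30004119873047) [143.15894534 149.30310332 154.47496072]
rim 407 ((542.8665771484375, 35.21390914916992), 52.17560958862305) 133.85683224110653
flange 553 ((483.888916015625, 310.08343505859375), 46.506500244140625) 28.868927459435326
bar 97 ((483.13885498046875, 310.0692138671875), (62.384639739990234, 14.173425674438477), 31.564868927001953) 59.70221902702269
traywall 640 ((529.51513671875, -272.2911682128906), (233.39581298828125, 143.1031951904297), 11.79790210723877) 25.603059659076735
```

View pics/crop0.png

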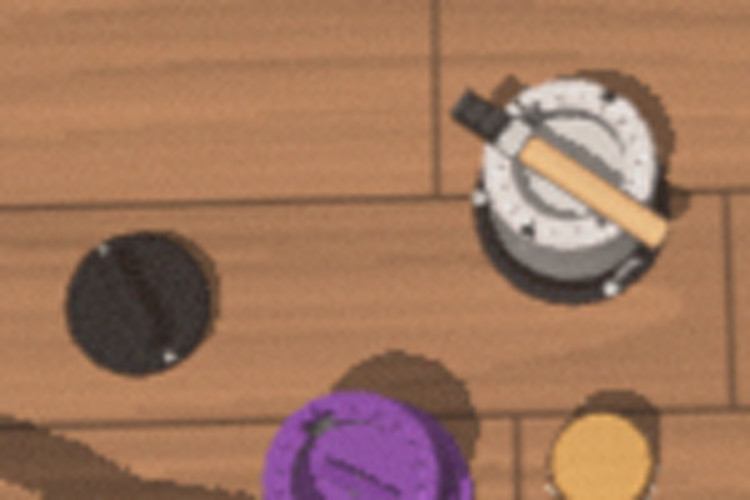

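The crop (5x, origin (190,160)) confirms it. The steel grinder carries the wooden brush, with bristle tips at (468,108) and handle end at (660,235). The wide lock marks are at (610,95) and (527,230), which puts the slots at a yaw of about +39°. Next I'll refine the brush axis, then move above it.

```bash
python3 - <<'E'
from h import *
i=camera_info("top");K=i["intrinsics"];T=i["world_from_camera"]
def ray(u,v,z):
    r=T[:3,:3]@np.array([(u-K[0,2])/K[0,0],(v-K[1,2])/K[1,1],1]); o=T[:3,3]; return (o+r*(z-o[2])/r[2])[:2]
c=lambda x,y:(190+x/5,160+y/5)
t=ray(*c(468,108),151);h=ray(*c(660,232),151);a=ray(*c(610,95),135);b=ray(*c(527,230),135)
D=t-h;print("brush",h,t,np.linalg.norm(D),np.degrees(np.arctan2(D[1],D[0])),"ctr",h+D*70/147)
D=a-b;print("marks",(a+b)/2,np.linalg.norm(D),np.degrees(np.arctan2(D[1],D[0])))
a=ray(*c(103,250),30);b=ray(*c(168,357),30);D=a-b;print("lid",(a+b)/2,np.linalg.norm(D),np.degrees(np.arctan2(D[1],D[0])))
E
python3 -m handwheel '0.65 -0.75 0 -1 0.6;0.65 -0.75 0 -1 0.6;0.65 -0.75 0 -1 0.6;0.65 -0.75 0 -1 0.6;0.65 -0.75 0 -1 0.6;0.65 -0.75 0 -1 0.6;0.65 -0.75 0 -1 0.6;0.65 -0.75 0 -1 0.6;0.65 -0.75 0 -1 0.6;0.65 -0.75 0 -1 0.6;0.65 -0.75 0 -1 0.6;0.65 -0.75 0 -1 0.6'
```

```text
brush [496.08046783 -19.66553749] [573.58566326  91.59997986] 135.59893314159046 55.13975039687935 ctr [532.98770375  33.3180422 ]
marks [542.86095532  33.05085126] 95.79571891721756 -32.31807071227713
lid [482.11789332 309.08377542] 80.7833862819161 30.867978581965602
clock: 1.1
eef_pos: [528.5, 144.1, 205.3]
eef_rot: [-3.141, 0.0, 1.687]
wrist_force: [-0.0, 1.7, -0.4]
finger_gap: 37.5
finger_force: 0.0
```

```bash
python3 -m handwheel '0 -0.32 0.15 -1 0.6;0 -0.32 0.15 -1 0.6;0 -0.32 0.15 -1 0.6;0 -0.32 0.15 -1 0.6;0 -0.32 0.15 -1 0.6;0 -0.32 0.15 -1 0.6;0 -0.32 0.15 -1 0.6;0 -0.32 0.15 -1 0.6;0 0 0 0 0.6;0 0 0 0 0.6'
python3 - <<'E'
from h import *
im,d,P=cloud("wrist"); save("pics/w1.png",im); np.savez("w1.npz",im=im,d=d,P=P)
E
```

```text
clock: 1.93
eef_pos: [527.6, 43.5, 253.3]
eef_rot: [-3.142, -0.0, 0.995]
wrist_force: [-0.2, 0.8, 0.3]
finger_gap: 37.7
finger_force: 0.0
```

View pics/w1.png

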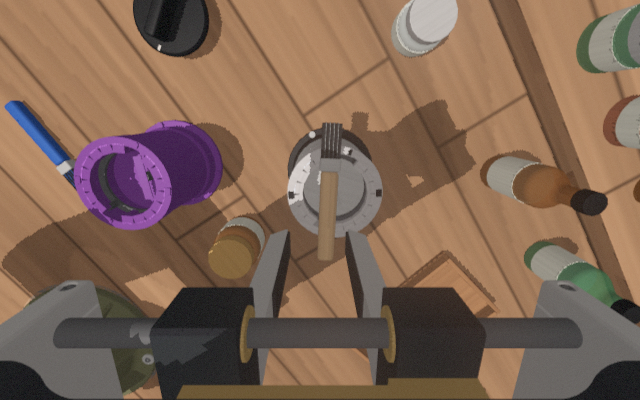

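The wrist view shows the brush from its bristle tips at (332,123) to its handle end at (326,260), on the steel rim centred near (335,190). I'll measure both.

```bash
cat >> h.py <<'E'
def rays(name,uv,z):
    i=camera_info(name);K=i["intrinsics"];T=i["world_from_camera"]; uv=np.asarray(uv,float).reshape(-1,2)
    r=np.c_[(uv-[K[0,2],K[1,2]])/[K[0,0],K[1,1]],np.ones(len(uv))]@T[:3,:3].T; o=T[:3,3]
    return (o+r*((z-o[2])/r[:,2])[:,None])[:,:2]
def fitc(q):
    A=np.c_[2*q,np.ones(len(q))];s=np.linalg.lstsq(A,(q**2).sum(1),rcond=None)[0];return s[:2],np.sqrt(s[2]+s[:2]@s[:2])
E
python3 - <<'E'
from h import *
z=np.load("w1.npz");im,d,P=z["im"],z["d"],z["P"];v,u=np.mgrid[0:400,0:640]
box=(u>280)&(u<395)&(v>110)&(v<270)
m=box&(P[...,2]>144)&(P[...,2]<165)
n,l,s,c=cv2.connectedComponentsWithStats(m.astype(np.uint8));k=1+s[1:,4].argmax();m=l==k
q=np.argwhere(m)[:,::-1]; w=rays("wrist",q,151)
print(n,len(q),s[k],np.median(P[m][:,2]),cv2.minAreaRect(w.astype(np.float32)))
for a,b in [((332,123),(326,260))]: print(rays("wrist",[a,b],151))
m=box&(abs(P[...,2]-134)<6)&(P[...,2]<141);print("rim z",np.median(P[m][:,2]))
q=np.argwhere(m)[:,::-1];w=rays("wrist",q,135);hull=cv2.convexHull(w.astype(np.float32))[:,0];print(cv2.minEnclosingCircle(w.astype(np.float32)),fitc(hull))
print("marks",rays("wrist",[(291,193),(379,193)],135)); save("pics/w1c.png",im[110:270,270:400],4.5)
E
```

```text
2 2478 [ 317  122   26  138 2478] 151.19188176611257 ((539.332763671875, 41.611602783203125), (145.39112854003906, 20.190139770507812), 55.4044303894043)
[[580.21642407 100.4103411 ]
 [497.5230612  -19.07518979]]
rim z 135.6737768036715
((534.966552734375, 45.78889083862305), 71.08817291259766) (array([545.94363669,  41.10917352]), np.float64(53.75226184469582))
marks [[504.77147614  61.72137554]
 [584.27917742  10.21400822]]
```

View pics/w1c.png

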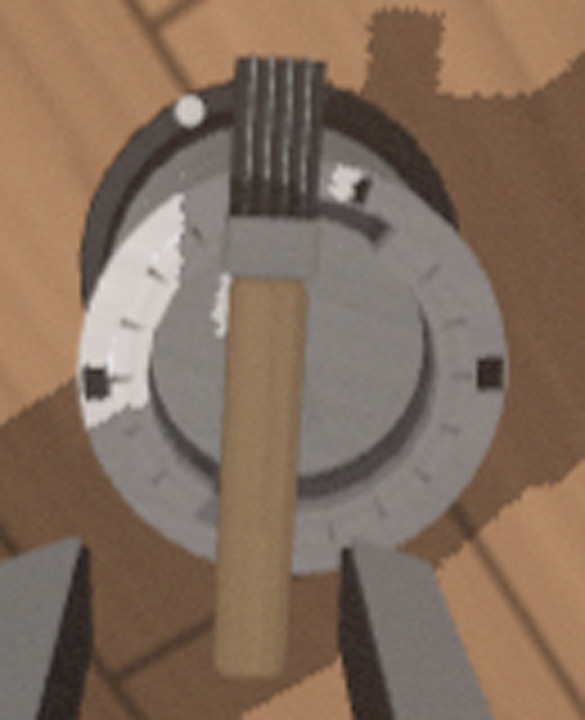

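The crop (4.5x, origin (270,110)) shows the brush handle clear between the open fingers. The wide marks are at (97,383) and (490,374), one slot is at (350,215), and the other is at (205,510). Now I'll grasp the brush at its centre.

```bash
python3 -m handwheel '0.12 -0.06 -0.4 -0.3 0.6;0.12 -0.06 -0.4 0 0.6;0 0 -0.6 0 0.6;0 0 -0.6 0 0.6;0 0 -0.5 0 0.6;0 0 -0.3 0 0.6;0 0 -0.1 0 0.6;0 0 0 0 0.6;0 0 0 0 0.6' && python3 -m handwheel '0 0 0 0 0.9;0 0 0 0 0.9;0 0 0 0 0.9;0 0 0 0 0.9;0 0 0 0 0.9;0 0 0 0 0.9' 15
```

```text
clock: 2.73
eef_pos: [537.4, 39.2, 137.9]
eef_rot: [3.141, -0.0, 0.969]
wrist_force: [0.3, -0.9, 0.4]
finger_gap: 37.7
finger_force: 0.0
clock: 3.23
eef_pos: [537.4, 38.8, 138.0]
eef_rot: [3.141, -0.001, 0.967]
wrist_force: [-2.0, -0.3, 4.6]
finger_gap: 18.0
finger_force: 15.0
```

```bash
python3 -m handwheel '0 0 0.4 0 0.9;0 0 0.5 0 0.9;0 0 0.5 0 0.9;0 -0.5 0 -0.5 0.9;0 -0.8 0 -1 0.9;0 -0.9 0 -1 0.9;0 -0.9 0 -1 0.9;0 -0.9 0 -1 0.9;0 -0.9 0 -1 0.9;-0.1 -0.9 0 -1 0.9;-0.1 -0.8 0 -1 0.9;0 -0.6 0 -0.8 0.9' && python3 -m handwheel '0 -0.57 0 -0.4 0.9;0 0 0 0 0.9;0 0 0 0 0.9;0 0 0 0 0.9'; python3 - <<'E'
from h import *
im,d,P=cloud("wrist"); save("pics/w2.png",im); np.savez("w2.npz",im=im,d=d,P=P)
im,d,P=cloud("top"); np.savez("top2.npz",im=im,d=d,P=P)
E
```

```text
clock: 4.23
eef_pos: [528.2, -251.8, 193.2]
eef_rot: [-3.142, 0.001, 0.237]
wrist_force: [-0.2, 0.5, -0.7]
finger_gap: 17.8
finger_force: 15.0
clock: 4.57
eef_pos: [529.1, -271.4, 193.2]
eef_rot: [-3.141, 0.0, 0.209]
wrist_force: [-0.1, 0.4, 0.5]
finger_gap: 18.4
finger_force: 15.0
```

View pics/w2.png

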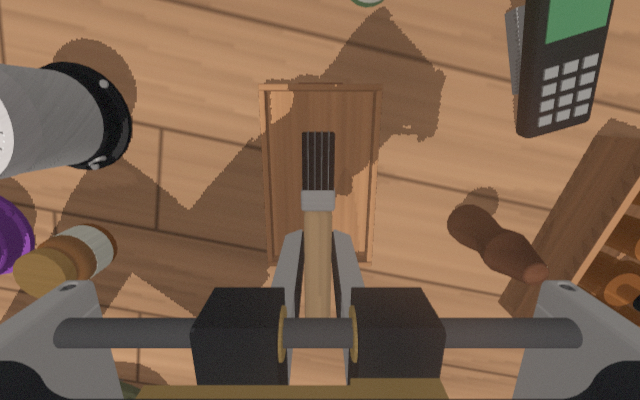

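The wrist view shows the brush in the gripper, parallel to the tray and centred across it (tray walls at columns 268 and 375, brush at 318). Now I'll lower it and let go.

```bash
python3 -m handwheel '0 0 -0.6 0 0.9;0 0 -0.8 0 0.9;0 0 -0.8 0 0.9;0 0 -0.8 0 0.9;0 0 -0.7 0 0.9;0 0 -0.5 0 0.9;0 0 -0.25 0 0.9;0 0 -0.05 0 0.9;0 0 0 0 0.9;0 0 -0.03 0 0.9;0 0 0 0 0.9' && python3 -m handwheel '0 0 0 0 0.55;0 0 0 0 0.55;0 0 0 0 0.55;0 0 0 0 0.55;0 0 0.1 0 0.55;0 0 0.4 0 0.55;0 0 0.8 0 0.55;0 0 1 0 0.55;0 0 1 0 0.55;0 0 1 0 0.55'; python3 - <<'E'
from h import *
im,d,P=cloud("wrist"); save("pics/w3.png",im); np.savez("w3.npz",im=im,d=d,P=P)
E
```

```text
clock: 5.58
eef_pos: [529.9, -272.3, 13.6]
eef_rot: [3.14, -0.002, 0.208]
wrist_force: [0.2, -0.6, -0.8]
finger_gap: 17.8
finger_force: 15.0
clock: 6.42
eef_pos: [528.8, -271.8, 186.5]
eef_rot: [-3.142, -0.0, 0.208]
wrist_force: [1.4, -0.5, 0.4]
finger_gap: 42.3
finger_force: 0.0
```

View pics/w3.png

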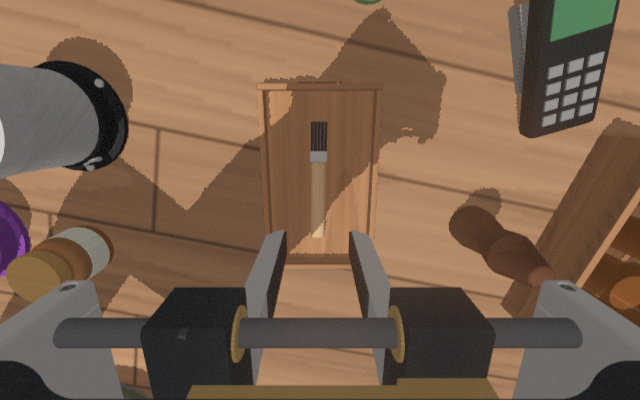

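The brush lies flat in the tray, from (318,122) to (318,237), and it has been let go. Next I'll look at the bare mouth from close by.

```bash
python3 -m handwheel '0 0.4 0.6 0.2 0.55;0 0.6 0.6 0.5 0.55;0 0.8 0.5 0.5 0.55;0 0.9 0.2 0.5 0.55;0 0.9 0 0.5 0.55;0 0.9 0 0.5 0.55;0 0.9 0 0.5 0.55;0 0.8 0 0.5 0.55;0 0.6 0 0.5 0.55;0 0.4 0 0.5 0.55;0 0.3 0 0.5 0.55;0 0 0 0 0.55' ; python3 -m handwheel '0 0 0 0 0.55;0 0 0 0 0.55'
python3 - <<'E'
from h import *
im,d,P=cloud("wrist"); save("pics/w4.png",im[60:310,160:480],2.5); np.savez("w4.npz",im=im,d=d,P=P)
im,d,P=cloud("top"); np.savez("top4.npz",im=im,d=d,P=P)
E
```

```text
clock: 7.47
eef_pos: [529.1, 29.6, 260.4]
eef_rot: [-3.142, -0.0, 0.666]
wrist_force: [-0.7, 0.5, 0.6]
finger_gap: 41.9
finger_force: 0.0
clock: 7.63
eef_pos: [529.2, 27.1, 260.2]
eef_rot: [3.141, 0.0, 0.66]
wrist_force: [0.5, 0.0, -0.4]
finger_gap: 42.4
finger_force: 0.0
```

View pics/w4.png

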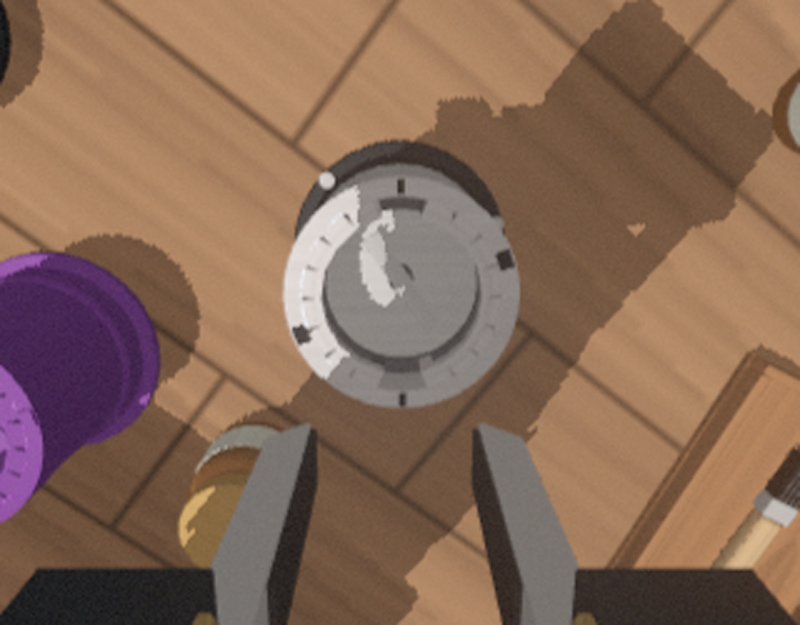

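The crop (2.5x, origin (160,60)) shows the narrow slot marks at (401,187) and (402,399), and the lock marks at (505,260) and (302,333). I'll work out the mouth pose, and check the wrist camera's offset against the brush, whose release position I know.

```bash
python3 - <<'E'
from h import *
z=np.load("w4.npz");im,d,P=z["im"],z["d"],z["P"];v,u=np.mgrid[0:400,0:640]
g=cv2.cvtColor(im,cv2.COLOR_RGB2GRAY); m=(P[...,2]>128)&(P[...,2]<142)&(u>265)&(u<375)&(v>110)&(v<230)
q=np.argwhere(m)[:,::-1];w=rays("wrist",q,135)
c0=np.median(w,0)
for k in range(3):
    hull=cv2.convexHull(w[np.linalg.norm(w-c0,axis=1)<56].astype(np.float32))[:,0];c0,r=fitc(hull)
print("rim z",np.median(P[m][:,2]),"outer",c0,r)
def mark(cu,cv_):
    a,b=160+cu/2.5,60+cv_/2.5; s=(abs(u-a)<6)&(abs(v-b)<6)&(g<70); return [u[s].mean(),v[s].mean()],s.sum()
M=[mark(*k) for k in [(401,187),(402,399),(505,260),(302,333)]];print(M)
W=rays("wrist",[k[0] for k in M],135)
for i in (0,2):
    D=W[i]-W[i+1];print(W[i:i+2].mean(0),np.linalg.norm(D),np.degrees(np.arctan2(D[1],D[0])))
i=camera_info("wrist");print(i["world_from_camera"].round(3))
# top view
i=camera_info("top"); z=np.load("top4.npz");im,P=z["im"],z["P"]; m=(P[...,2]>127)&(P[...,2]<143)&(u>270)&(u<340)&(v>160)&(v<240)
print(m.sum());save("pics/t4.png",im[150:250,190:350],5)
E
```

```text
rim z 135.66176137793337 outer [544.43023252  35.57330906] 51.05045791053552
[([np.float64(319.5), np.float64(134.0)], np.int64(10)), ([np.float64(320.5), np.float64(219.5)], np.int64(8)), ([np.float64(361.5), np.float64(163.59375)], np.int64(32)), ([np.float64(nan), np.float64(nan)], np.int64(0))]
[543.75117898  35.42746615] 94.84908387241846 38.59259716174292
[nan nan] nan nan
[[ 6.13000e-01 -7.56000e-01 -2.29000e-01  5.96852e+02]
 [-7.90000e-01 -5.86000e-01 -1.78000e-01  8.04500e+01]
 [ 0.00000e+00  2.90000e-01 -9.57000e-01  4.40254e+02]
 [ 0.00000e+00  0.00000e+00  0.00000e+00  1.00000e+00]]
23<stdin>:10: RuntimeWarning: Mean of empty slice.
  ret = ret.dtype.type(ret / rcount)
```

```bash
python3 -m handwheel '-0.1 0.6 0 -0.2 0.55;-0.2 0.8 0 -0.2 0.55;-0.2 0.9 0 -0.2 0.55;-0.2 0.9 0 -0.2 0.55;-0.2 0.9 -0.2 -0.2 0.55;-0.2 0.9 -0.2 -0.2 0.55;-0.2 0.8 -0.4 -0.1 0.55;-0.2 0.6 -0.6 0 0.55;0 0.4 -0.6 0 0.55;0 0.12 -0.2 0 0.55;0 0 0 0 0.55;0 0 0 0 0.55' ; python3 -m handwheel '0 0 0 0 0.55;0 0 0 0 0.55'
python3 - <<'E'
from h import *
im,d,P=cloud("wrist"); save("pics/w5.png",im[60:310,160:480],2.5); np.savez("w5.npz",im=im,d=d,P=P)
E
```

```text
clock: 8.73
eef_pos: [469.9, 303.9, 172.9]
eef_rot: [3.141, -0.0, 0.548]
wrist_force: [-0.2, -1.1, 1.0]
finger_gap: 42.5
finger_force: 0.0
clock: 8.9
eef_pos: [470.1, 304.0, 173.8]
eef_rot: [3.141, -0.002, 0.547]
wrist_force: [-0.6, 0.4, 0.2]
finger_gap: 42.3
finger_force: 0.0
```

View pics/w5.png

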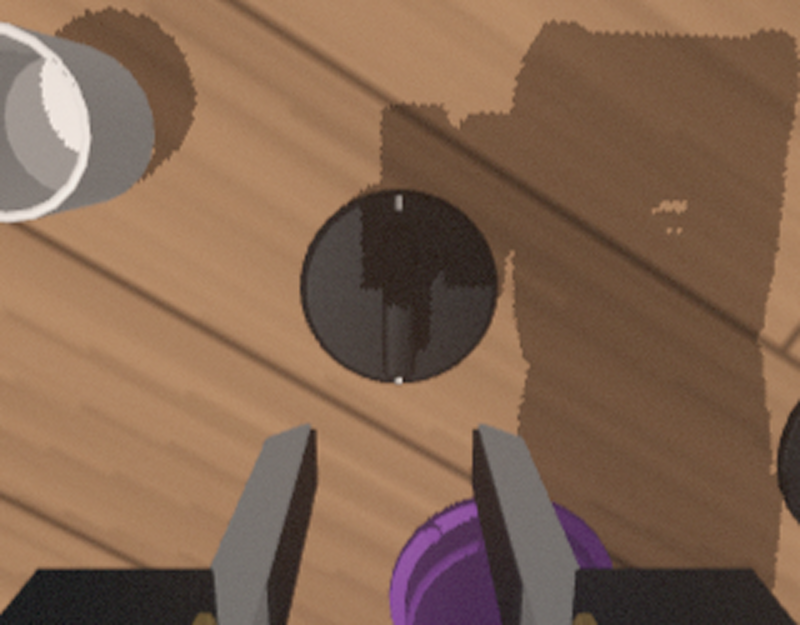

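The crop (2.5x, same origin) shows the lid upright with its white ticks at (399,202) and (399,380). The bar lies along the image's vertical, so it already matches the tool yaw.

```bash
python3 - <<'E'
from h import *
z=np.load("w5.npz");im,d,P=z["im"],z["d"],z["P"];v,u=np.mgrid[0:400,0:640]
m=(P[...,2]>24)&(P[...,2]<36)&(u>275)&(u<365)&(v>130)&(v<216)
w=rays("wrist",np.argwhere(m)[:,::-1],30);c0=np.median(w,0)
for k in range(3):
    h=cv2.convexHull(w[np.linalg.norm(w-c0,axis=1)<50].astype(np.float32))[:,0];c0,r=fitc(h)
print("flange",c0,r,np.median(P[m][:,2]))
m=(P[...,2]>55)&(P[...,2]<70)&(u>275)&(u<365)&(v>130)&(v<216)
w=rays("wrist",np.argwhere(m)[:,::-1],61);print("bar",cv2.minAreaRect(w.astype(np.float32)),np.median(P[m][:,2]))
t=[]
for cu,cv_ in [(399,202),(399,380)]:
    a,b=160+cu/2.5,60+cv_/2.5;s=(abs(u-a)<4)&(abs(v-b)<5)&(im.min(2)>120);t.append([u[s].mean(),v[s].mean()])
W=rays("wrist",t,30);D=W[0]-W[1];print("ticks",W.mean(0),np.degrees(np.arctan2(D[1],D[0])),np.linalg.norm(D),read_state()["eef_pos"],np.degrees(read_state()["eef_rot"][2]))
E
```

```text
flange [484.88189331 311.61463506] 45.29213928022657 30.597444129322156
bar ((484.9934997558594, 311.5263671875), (63.17652893066406, 13.615120887756348), 31.071578979492188) 61.433317200866384
ticks [482.69092801 310.11890953] 31.139137060522344 83.75891807723431 [469.9800618  304.0902604  173.61543772] 31.344261955676647
```

```bash
python3 -m handwheel '0.2 0.1 -0.3 0 0.55;0.17 0.09 -0.6 0 0.55;0 0 -0.8 0 0.55;0 0 -0.8 0 0.55;0 0 -0.6 0 0.55;0 0 -0.3 0 0.55;0 0 -0.1 0 0.55;0 0 0 0 0.55;0 0 0 0 0.55' && python3 -m handwheel '0 0 0 0 1;0 0 0 0 1;0 0 0 0 1;0 0 0 0 1;0 0 0 0 1;0 0 0 0 1' 40
```

```text
clock: 9.7
eef_pos: [484.9, 312.7, 33.9]
eef_rot: [3.142, -0.002, 0.548]
wrist_force: [-0.7, 0.0, 0.1]
finger_gap: 41.9
finger_force: 0.0
clock: 10.2
eef_pos: [484.2, 312.4, 32.6]
eef_rot: [3.141, -0.0, 0.548]
wrist_force: [0.7, -1.3, 4.9]
finger_gap: 13.5
finger_force: 40.0
```

```bash
python3 -m handwheel '0 0 0.3 0 1;0 0 0.7 0 1;0 0 0.9 0 1;0 0 0.9 0 1;0 0 0.9 0 1;0 0 0.8 0 1;0.1 -0.4 0 0.1 1;0.2 -0.7 0 0.2 1;0.2 -0.9 0 0.2 1;0.2 -0.9 0 0.2 1;0.2 -0.9 0 0.2 1;0.2 -0.9 0 0.2 1' && python3 -m handwheel '0.2 -0.9 0 0.2 1;0.19 -0.7 0 0.12 1;0 -0.4 0 0 1;0 -0.22 0 0 1;0 0 0 0 1;0 0 0 0 1;0 0 0 0 1;0 0 0 0 1;0 0 0 0 1;0 0 0 0 1'
python3 - <<'E'
from h import *
im,d,P=cloud("wrist"); save("pics/w6.png",im[60:310,160:480],2.5); np.savez("w6.npz",im=im,d=d,P=P)
s=read_state();print(s["eef_pos"],np.degrees(s["eef_rot"]))
E
```

```text
clock: 11.2
eef_pos: [527.8, 122.8, 212.9]
eef_rot: [-3.142, -0.0, 0.646]
wrist_force: [1.1, 0.3, -2.6]
finger_gap: 13.4
finger_force: 40.0
clock: 12.03
eef_pos: [543.5, 36.3, 212.3]
eef_rot: [-3.142, -0.0, 0.673]
wrist_force: [-0.2, 0.4, -1.6]
finger_gap: 13.7
finger_force: 40.0
[543.54984094  36.09916883 212.23760453] [-1.79994999e+02  1.57458904e-03  3.85643111e+01]
```

View pics/w6.png

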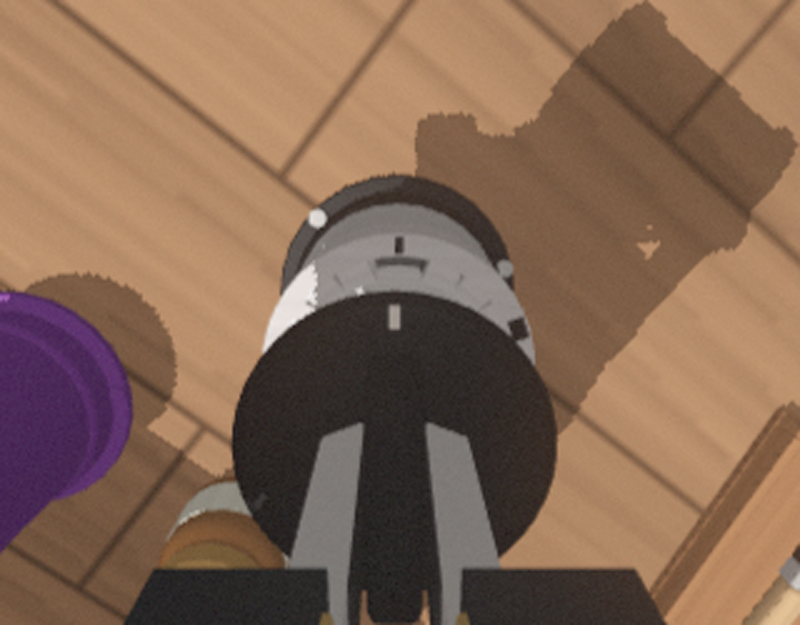

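The lid is gripped with its tick at (394,317), and the slot mark shows behind it at (399,244). I'll measure the in-hand lid against the mouth in this same view.

```bash
python3 - <<'E'
from h import *
z=np.load("w6.npz");im,d,P=z["im"],z["d"],z["P"];v,u=np.mgrid[0:400,0:640]
m=(P[...,2]>202)&(P[...,2]<216)&(im.max(2)<75)&(u>245)&(u<390)&(v>170)&(v<300)
print("fl z",np.median(P[m][:,2]),m.sum()); Z=209.6
# upper boundary: per column topmost pixel
cols=[c for c in range(258,380) if m[:,c].any()]; e=[[c,np.where(m[:,c])[0].min()-.5] for c in cols]
w=rays("wrist",e,Z);keep=np.ones(len(w),bool)
for k in range(4):
    c,r=fitc(w[keep]);res=np.linalg.norm(w-c,axis=1)-r;keep=abs(res)<1
print("flange",c,r,keep.sum())
# fixed-radius fit
from scipy.optimize import least_squares as ls
print("R46",ls(lambda c:np.linalg.norm(w[keep]-c,axis=1)-46,c).x)
s=(abs(u-317.6)<4)&(abs(v-186.8)<7)&(im.min(2)>120);t=rays("wrist",[[u[s].mean(),v[s].mean()]],Z)[0];D=t-c;print("tick",t,np.degrees(np.arctan2(D[1],D[0])),np.linalg.norm(D))
s=(abs(u-319.6)<4)&(abs(v-157.6)<6)&(im.max(2)<80);k=rays("wrist",[[u[s].mean(),v[s].mean()]],135)[0];print("slot mark",k,k-np.array([543.9,35.5]))
a=np.radians(38.56);print("mouth est from mark",k-47.4*np.array([np.cos(a),np.sin(a)]),"tcp",read_state()["eef_pos"])
m=(P[...,2]>130)&(P[...,2]<141)&(u>262)&(u<375)&(v>150)&(v<200)
e=[]
for cc in range(275,368):
    i=np.where(m[:,cc])[0]
    if len(i): e.append([cc,i.min()-.5])
w=rays("wrist",e,135);keep=np.ones(len(w),bool);c=np.array([544.,35.5])
for _ in range(4):
    c=ls(lambda c:np.linalg.norm(w[keep]-c,axis=1)-51,c).x;keep=abs(np.linalg.norm(w-c,axis=1)-51)<1.2
print("rim R51",c,keep.sum())
E
```

```text
fl z 210.27605280780278 7063
flange [544.48057301  37.65503066] 44.28672027361956 122
R46 [542.90145068  36.4717163 ]
tick [573.93901735  61.13996564] 38.562641109356605 37.67415710929902
slot mark [580.68336761  64.60575492] [36.78336761 29.10575492]
mouth est from mark [543.61866117  35.05973089] tcp [543.54984094  36.09916883 212.23760453]
rim R51 [544.88796747  36.05892154] 93
```

```bash
python3 -m handwheel '0.02 -0.025 -0.4 0 1;0 0 -0.4 0 1;0 0 -0.2 0 1;0 0 0 0 1;0 0 0 0 1' && python3 -m handwheel '0 0 -0.1 0 1;0 0 -0.1 0 1;0 0 -0.05 0 1;0 0 0 0 1;0 0 0 0 1' && python3 -m handwheel '0 0 -0.05 0 1;0 0 -0.05 0 1;0 0 -0.05 0 1;0 0 0 0 1;0 0 0 0 1'
```

```text
clock: 12.5
eef_pos: [544.4, 34.7, 172.5]
eef_rot: [-3.141, 0.0, 0.672]
wrist_force: [-0.0, 0.7, -1.8]
finger_gap: 13.5
finger_force: 40.0
clock: 12.92
eef_pos: [544.4, 34.5, 162.3]
eef_rot: [3.142, -0.0, 0.672]
wrist_force: [0.3, 1.4, -2.0]
finger_gap: 13.9
finger_force: 40.0
clock: 13.33
eef_pos: [544.3, 34.6, 156.1]
eef_rot: [-3.141, 0.0, 0.672]
wrist_force: [-0.1, -0.7, -1.0]
finger_gap: 13.8
finger_force: 40.0
```

```bash
python3 -m handwheel '0 0 -0.05 0 1;0 0 -0.05 0 1;0 0 -0.05 0 1;0 0 0 0 1;0 0 0 0 1' && python3 -m handwheel '0 0 -0.05 0 1;0 0 -0.05 0 1;0 0 0 0 1;0 0 0 0 1'
```

```text
clock: 13.75
eef_pos: [544.3, 34.6, 150.1]
eef_rot: [-3.141, 0.0, 0.672]
wrist_force: [1.0, -0.8, -2.4]
finger_gap: 13.9
finger_force: 40.0
clock: 14.08
eef_pos: [544.3, 34.6, 146.1]
eef_rot: [-3.141, 0.0, 0.672]
wrist_force: [-1.1, -0.3, -1.4]
finger_gap: 13.8
finger_force: 40.0
```

```bash
python3 -m handwheel '0 0 -0.03 0 1;0 0 0 0 1;0 0 0 0 1' && python3 -m handwheel '0 0 -0.02 0 1;0 0 0 0 1;0 0 0 0 1'
```

```text
clock: 14.33
eef_pos: [544.6, 34.6, 145.6]
eef_rot: [3.141, -0.001, 0.672]
wrist_force: [-2.5, -0.3, 4.5]
finger_gap: 13.7
finger_force: 40.0
clock: 14.58
eef_pos: [544.6, 34.6, 145.6]
eef_rot: [3.141, -0.001, 0.672]
wrist_force: [-6.0, 0.5, 12.8]
finger_gap: 13.4
finger_force: 40.0
```

The flange is seated on the rim: z stops at 145.6 with 13 N of push. Now I'll twist clockwise.

```bash
python3 -m handwheel '0 0 0.01 -0.5 1;0 0 0 -0.5 1;0 0 0 -0.5 1;0 0 0 -0.5 1;0 0 0 0 1;0 0 0 0 1' && python3 -m handwheel '0 0 0 -0.5 1;0 0 0 -0.5 1;0 0 0 -0.5 1;0 0 0 -0.5 1;0 0 0 0 1;0 0 0 0 1'; python3 -c "
from cell import *;print(read_state()['moment'])"
```

```text
clock: 15.08
eef_pos: [545.0, 34.7, 145.6]
eef_rot: [3.141, -0.002, 0.498]
wrist_force: [0.0, 0.9, 7.5]
finger_gap: 13.8
finger_force: 40.0
clock: 15.58
eef_pos: [545.0, 34.6, 145.6]
eef_rot: [3.141, -0.002, 0.323]
wrist_force: [-0.4, -0.8, 6.6]
finger_gap: 13.7
finger_force: 40.0
[-0.03125139  0.36346618  0.1665032 ]
```

```bash
python3 -m handwheel '0 0 0 -0.5 1;0 0 0 -0.5 1;0 0 0 -0.5 1;0 0 0 -0.5 1;0 0 0 -0.5 1;0 0 0 -0.5 1;0 0 0 0 1;0 0 0 0 1;0 0 0 0 1;0 0 0 0 1'; python3 - <<'E'
from h import *
print(read_state()['moment'])
im,d,P=cloud("wrist"); save("pics/w7.png",im[60:310,160:480],2.5)
im,d,P=cloud("top"); np.savez("top7.npz",im=im,P=P); v,u=np.mgrid[0:400,0:640]
E
```

```text
clock: 16.42
eef_pos: [545.0, 34.3, 145.6]
eef_rot: [3.141, -0.002, 0.062]
wrist_force: [-0.6, -1.2, 7.4]
finger_gap: 13.9
finger_force: 40.0
[-0.24017927  0.38936025  0.2135148 ]
```

View pics/w7.png

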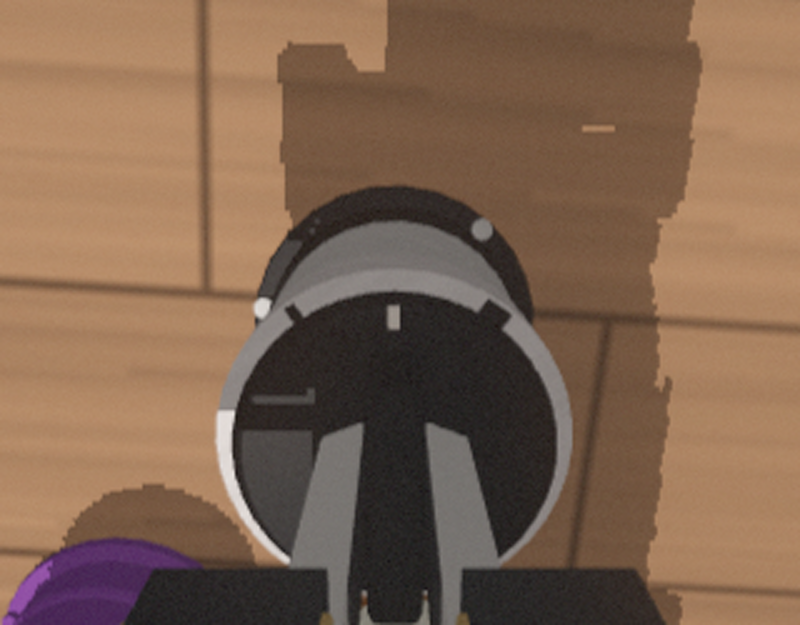

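The view shows the lid's white tick at (394,317), midway between the narrow slot mark at (294,313) and the wide lock mark at (497,313). The lid is seated concentrically. The spring moment of 0.21 N m matches the half-way value, so I'm handing in.

```bash
python3 -c "
from cell import *
s=read_state();print(s['clock'],s['finger_force']);print(sign_off())"
```

```text
16.5167 40.015350580215454
the job is handed in; nothing more can be done
None
```

The brush lies flat in the wooden tray, and the lid is seated in the grinder, turned 35° clockwise (half way to the lock) and still held at 40 N; I handed the job in at 16.5 s, and the hand-in did not report the verdict.

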